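# Seat a picture frame's backing disc and turn its button over it

### The arm

A 7-joint arm with a two-finger parallel gripper is mounted at the origin on the work surface. World frame = base frame: x ahead of the robot, y to its left, z up, the work surface at z = 0. Lengths are in m, angles in rad, forces in N, time in s.
With the tool pointing down it reaches from about 0.4 to 0.925 m from the base axis. Payload 4.1 kg.
Tool frame: the origin (TCP) lies at the very end of the fingers, on their centre line; the grasp point (between the pads) lies 19 mm behind it (arm.grasp_offset is the distance from the TCP to the grasp point, in m); z points along the fingers, y is the direction in which the jaws open and shut (so a half turn about z gives the same grasp; the last joint's range is limited). The gripper opens to 85 mm and grips with 20 to 120 N. Pads are 22 mm wide; open, the fingers measure 114 mm over their backs; the gripper's body (76 mm by 85 mm) begins 54 mm behind the grasp point. The pads swing forward as they close: fully open they stand 13 mm farther back than shut.
Start: joints at [-1.273, 0.398, 0.045, 1.537, -0.019, 1.207, -0.051], TCP at [0.251, 0.6, 0.231] pointing down, gripper open.
Joint ranges: [-2.82, 2.82], [-0.49, 2.23], [-1.37, 1.46], [0, 2.46], [-1.36, 4.5], [0.23, 2], [-2.94, 2.94]. Speed limits (rad/s): [2.57, 2.57, 3.14, 3.14, 3.14, 3.14, 3.14].

### API

Orientations are given as a unit quaternion [x, y, z, w].
In Python, from bench import arm gives the robot as it stands.
- The arm moves only by the tool move_arm, never from a script. Its arguments are lists of equal length, an entry for each row: "offset": the shift along the tool's x, y, z in m, a list of three; "rot": the turn, a rotation vector about the tool's x, y, z in rad, a list of three; "grip": the finger opening in m, from 0 to 0.0854. In form: {"offset": [[tx, ty, tz], ...], "rot": [[wx, wy, wz], ...], "grip": [grip, ...]}. A call has 1 to 20 rows; each row shifts and turns the pose as measured when the row begins, along the tool's axes as they then stand; what a row does not reach is not made up. A row lasts 1/12 s, in which the tool goes at most 41.7 mm and 7.16 degrees, less where a joint would pass 70% of its speed; a pose out of reach is approached as far as the arm can. A call with a gripper value outside its range is refused whole. The fingers move at their own pace and stop on an object; "force" is the grip in N (left out, the last holds). Time passes only in rows, so rows that do not move let the fingers close. It gives the time, the measured TCP pose, the force and the opening at its end, in the units of the state.
- arm.sense(): the state, without advancing time (a new reading comes with each control period).
- arm.get_image(name): name is "scene" or "top"; returns a dict with "color" (480x640x3 uint8, red, green, blue), "range_z" (480x640 float32, m along the optical axis (not along the pixel's ray), 0 where there is no reading), "K" (3x3 intrinsics, pixels), "eye" and "orientation" of the camera in the world. Camera axes: x right, y down, z forward; pixel columns grow to the right and rows downward; lengths in m; the calibration is good to about 2 mm. A picture is of the moment at which its call begins.
- arm.hand_in(): hands the job in, once; it reports no verdict.
The state is a dict: "time_s": time; "joints": joint angles; "joint_velocities": joint speeds; "effort": joint torques, N m; "eef_pos": TCP position; "tool_rot": TCP orientation; "wrist_force": force on the tool from outside, world axes, zero at the start; "moment": the same for the moment, N m; "width": opening from 0.0 (shut) to 1.0 (fully open).
Only numpy, scipy, OpenCV 4.12 (cv2) and the standard library are available. Lean on these libraries where they do the work, as an engineer would, in place of code of your own. Each camera call takes 0.05 s, during which the arm holds its last target.

### The job

A picture frame lies back up with its round wooden backing disc loose on top, beside the round recess. Without picking anything up, nudge the disc with the fingertips across the frame until it drops into the recess and lies flat at the bottom; then push the brass turn-button round with a fingertip until it points across the disc, straight at its middle. Leave the paint jar on the frame and the bottle, cup and brush beside it where they are.

Things in the scene. Friction and masses are not known exactly. Their poses are not given: they have to be found in the camera images.
- frame: brown wooden picture frame lying back up, fixed to the table: a flat board 170 mm along its own x, 300 mm along its own y, 20 mm thick. Origin: centre of its underside, on the table; z up. A round recess, 66 mm in diameter and 9 mm deep with a flat pale floor, is sunk in the middle of its top face. It is turned by up to about 0.5 rad either way.
- recess_mouth (a point): centre of the recess's mouth, level with the frame's top face (20 mm above the table); axes parallel to the frame's.
- backing_disc: loose round plywood disc, 60 mm in diameter, 8 mm thick, about 22 g. Origin: centre of its underside. It starts flat on the frame's top face, on the +y or -y side, 60 to 90 mm from the recess's centre, perhaps overhanging the rim a little. At the bottom of the recess its underside is 9 mm, its top 1 mm, below the frame's top face, with 3 mm of play all round.
- turn_button (a joint): angle of the brass turn-button (rad). 0, where it has to come: it points to the frame's -x, across the recess at its centre. It grows anticlockwise seen from above; at +1.57 it points to the frame's -y. It starts open, at 1.25 to 1.6, clear of the recess. It turns to 1.7 either way with no stop at 0; light friction (about 0.5 N at the tip); it stays where it is left.
- button_pivot (a point): point on the turn-button's vertical pivot axis, half-way up the bar, 6 mm above the frame's top face, 62 mm from the recess's centre along the frame's +x. The bar is 12 mm wide and 8 mm thick, its underside 2 mm and its top 10 mm above the frame's top face.
- button_tip (a point): the rounded free end of the turn-button, half-way up the bar, 48 mm from the pivot (the bar also reaches 6 mm behind the pivot).
- paint_jar: small capped white jar of paint, 38 mm in diameter, 45 mm tall, standing loose on the frame's top face across the recess from the disc, its centre 60 to 90 mm from the recess's centre. Origin: centre of its underside. To be left alone.
- paint_bottle: amber paint bottle, 52 mm in diameter, 110 mm tall, standing loose on the table off the frame's +y end, 0.28 to 0.32 m from the frame's centre. Origin: centre of its underside. To be left alone.
- water_cup: open grey cup, 70 mm in diameter at the rim, 85 mm tall, standing loose on the table off the frame's -y end, 0.28 to 0.32 m from the frame's centre. Origin: centre of its underside. To be left alone.
- flat_brush: paint brush lying loose on the table beyond the frame's +x edge, roughly along that edge. Origin: under its middle. To be left alone.
Things that resemble listed ones, but are neither listed nor needed, are in the scene too. Several things have the shape of the backing_disc; the one meant has the colours described above.

How it is judged:
On the way, in this order (a step that is already met when the one before it is completed fails the run):
1. the disc has dropped into the recess and lies flat on its floor, with the turn-button still open (horizontal distance between backing_disc and recess_mouth below 0.005 m and z of backing_disc in the frame of recess_mouth below -0.0075 m and angle between backing_disc's own z axis and vertical below 0.06 rad and value of joint turn_button above 0.7 rad), for 0.2 s.
2. the turn-button points across the disc (horizontal distance between backing_disc and recess_mouth below 0.005 m and z of backing_disc in the frame of recess_mouth below -0.0075 m and angle between backing_disc's own z axis and vertical below 0.06 rad and value of joint turn_button between -0.3 and 0.3 rad), for 0.1 s.
At the end, for the whole second after the job is handed in: the disc lies flat and at rest in the recess, its underside at least 7.5 mm below the frame's top face, its centre within 5 mm of the recess's; the turn-button is within 0.3 rad of pointing at the recess's centre; jar, bottle, cup and brush are not shifted over 15 mm or tipped (all of step 2 and linear speed of backing_disc below 0.01 m/s); the robot touches nothing.
It fails at once if the disc is lifted off the frame instead of pushed along it (z of backing_disc in the frame of recess_mouth above 0.008 m).
It fails at once if the jar, bottle, cup or brush is shifted by more than 15 mm (distance of any of paint_jar, paint_bottle, water_cup, flat_brush from where it was at the start of the episode above 0.015 m).
It fails at once if the jar, bottle or cup is tipped over (angle between any of paint_jar, paint_bottle, water_cup's own z axis and vertical above 0.4 rad).
It also fails if it takes over 56 s, if anything falls off the work surface, if the arm or the gripper's body presses on something with over 40 N, if the wrist force passes 120 N, or if a joint passes its speed limit or range.

## Working session

There is one attempt and no reset: what is moved stays moved. The work goes in short steps, Python scripts to look and compute and a tool call to move; the robot and the scene stay as the last step left them, time stands still between calls to the robot, and variables do not carry over. Pictures are saved under pics/ and viewed, and the job is handed in when it is done.

Besides the shell and the picture viewer there is one more tool, called as name(argument=value, ...) on one line, values as JSON. move_arm: Moves the arm, as the interface text tells. Its arguments: {"type":"object","properties":{"offset":{"type":"array","items":{"type":"array","items":{"type":"number"}}},"rot":{"type":"array","items":{"type":"array","items":{"type":"number"}}},"grip":{"type":"array","items":{"type":"number"}},"force":{"type":"number"}},"required":["offset","rot","grip"]}

```bash
mkdir -p pics; ls; cat > h.py <<'E'
from bench import arm
import numpy as np, cv2
from scipy.spatial.transform import Rotation as R
def save(n,f):
    d=arm.get_image(n); cv2.imwrite('pics/'+f,d['color'][:,:,::-1]); np.savez('pics/'+f[:-4],**d); return d
def load(f): return dict(np.load('pics/'+f+'.npz'))
def ray(d,u,v):
    K=d['K']; c=np.array([(u-K[0,2])/K[0,0],(v-K[1,2])/K[1,1],1.])
    return d['eye'], R.from_quat(d['orientation']).as_matrix()@c if np.size(d['orientation'])==4 else d['orientation']@c
def onz(d,u,v,z):
    e,r=ray(d,u,v); return e+r*(z-e[2])/r[2]
def pix(d,p):
    M=R.from_quat(d['orientation']).as_matrix(); c=M.T@(np.array(p)-d['eye']); q=d['K']@c; return q[:2]/q[2]
def pts(d):
    z=d['range_z']; v,u=np.indices(z.shape); K=d['K']
    c=np.stack([(u-K[0,2])/K[0,0]*z,(v-K[1,2])/K[1,1]*z,z],-1)
    return c@R.from_quat(d['orientation']).as_matrix().T+d['eye']
E
python3 - <<'E'
from h import *
a=save('scene','s0.png');b=save('top','t0.png')
for d in(a,b): print(d['eye'],d['orientation'],d['K'])
print(arm.sense())
E
```

```text
pics
[ 1.21970025 -0.16266801  0.86040271] [ 0.74842304  0.55782691 -0.2187406  -0.28433193] [[546.83282633   0.         313.76679615]
 [  0.         546.83282633 241.87956028]
 [  0.           0.           1.        ]]
[0.39599183 0.04222358 1.03400514] [ 0.71333689 -0.69684609  0.05956292 -0.0448136 ] [[497.47075429   0.         328.60094096]
 [  0.         497.47075429 235.69762499]
 [  0.           0.           1.        ]]
{'time_s': 0.1, 'joints': array([-1.27299696,  0.39911039,  0.04502507,  1.53773227, -0.01868165,
        1.20688017, -0.0507187 ]), 'joint_velocities': array([-0.00131512, -0.00163847, -0.00013802, -0.00286571, -0.00015819,
       -0.001582  ,  0.00061919]), 'effort': array([ 4.12831563e-03, -4.76261151e+01,  1.37047157e+00, -2.54953068e+01,
        1.21071309e-02,  4.96951732e-03, -4.02787563e-06]), 'eef_pos': array([0.25096643, 0.59899868, 0.23038172]), 'tool_rot': array([ 1.97046360e-01,  9.80393799e-01, -8.48355727e-04, -1.03409900e-04]), 'wrist_force': array([-0.07335123, -0.11961629, -0.17049416]), 'moment': array([-0.0378739,  0.0597246,  0.0146561]), 'width': 1.0054217726583259}
```

View pics/s0.png

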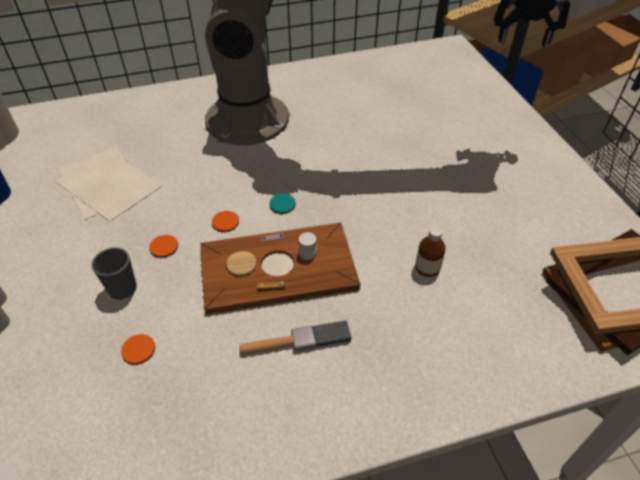

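View pics/t0.png

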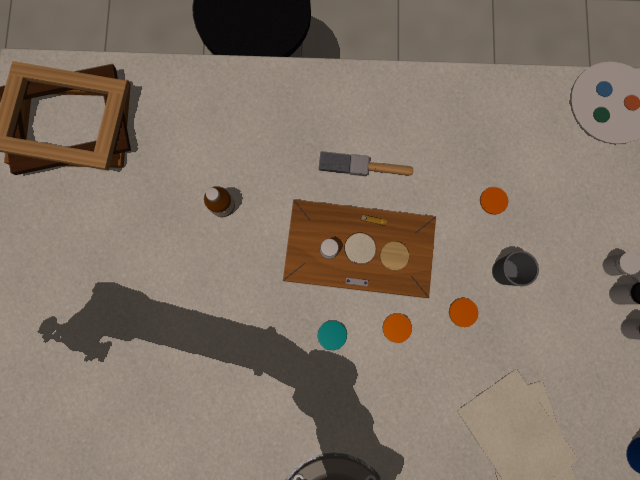

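The scene view shows the frame with the plywood disc at (241,262), recess at (278,264), jar at (307,246) and button at (271,286). In the top view the disc is at (395,256), recess (360,248), jar (330,247) and button (374,219). Next I'll measure these.

```bash
python3 - <<'E'
from h import *
t=load('t0');s=load('s0')
im=t['color']
cv2.imwrite('pics/t0c.png',cv2.resize(im[190:310,270:450,::-1],None,fx=4.4,fy=4.4,interpolation=cv2.INTER_CUBIC))
im2=s['color']
cv2.imwrite('pics/s0c.png',cv2.resize(im2[215:315,190:370,::-1],None,fx=4.4,fy=4.4,interpolation=cv2.INTER_CUBIC))
for n,u,v in(('disc',395,256),('rec',360,248),('btn',374,219),('jar',330,247),('rec',360,240)): print(n,im[v,u],cv2.cvtColor(im[v:v+1,u:u+1],cv2.COLOR_RGB2HSV),pts(t)[v,u])
for n,u,v in(('disc',241,262),('rec',278,264),('btn',265,287),('jar',307,246),('frame',320,270)): print(n,im2[v,u],cv2.cvtColor(im2[v:v+1,u:u+1],cv2.COLOR_RGB2HSV),pts(s)[v,u])
E
```

```text
disc [140 108  67] [[[ 17 133 140]]] [ 0.50744764 -0.11333941  0.02878125]
rec [157 142 123] [[[ 17  55 157]]] [ 0.524629   -0.04340786  0.0087361 ]
btn [121  84  26] [[[ 18 200 121]]] [ 0.58324401 -0.07002283  0.02711715]
jar [161 147 139] [[[ 11  35 161]]] [0.51820121 0.02027752 0.06421162]
rec [154 139 121] [[[ 16  55 154]]] [ 0.54154886 -0.04327136  0.00786826]
disc [175 138  90] [[[ 17 124 175]]] [ 0.50663001 -0.11271832  0.02788993]
rec [202 187 164] [[[ 18  48 202]]] [ 0.52115089 -0.04144858  0.01351537]
btn [119  81  34] [[[ 17 182 119]]] [ 0.5849296  -0.08146109  0.03264151]
jar [96 88 82] [[[13 37 96]]] [0.53622137 0.01603877 0.06552557]
frame [134  77  41] [[[ 12 177 134]]] [0.56820453 0.03270263 0.02334356]
```

View pics/t0c.png

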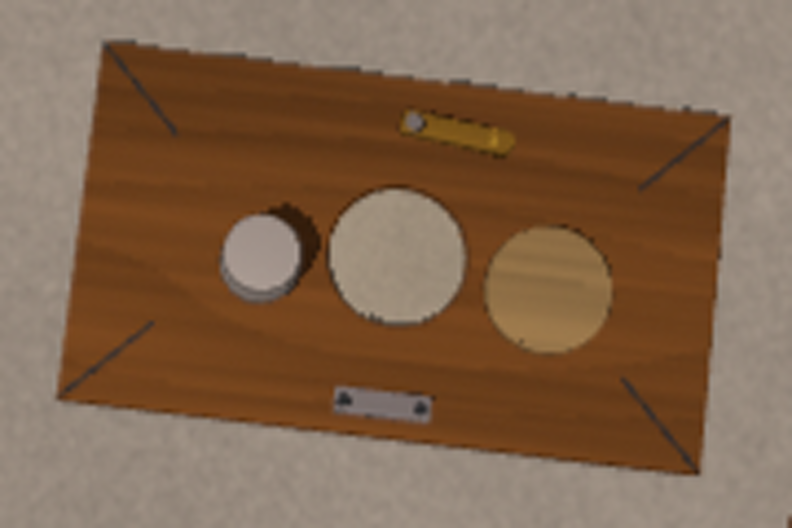

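View pics/s0c.png

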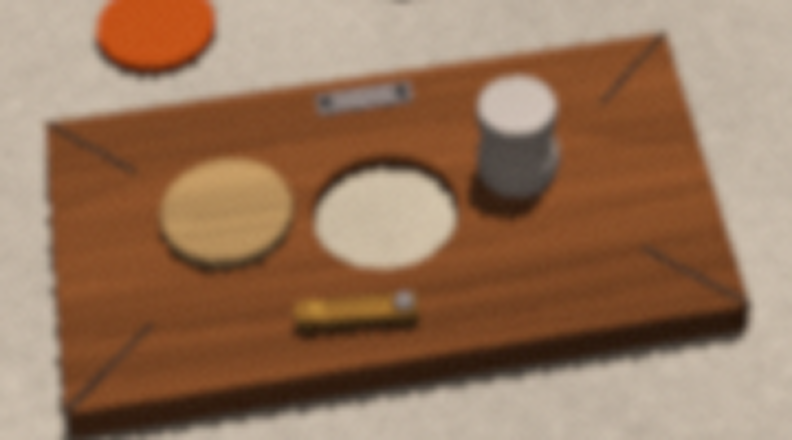

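```bash
cat >> h.py <<'E'
def blob(m,near):
    m=cv2.morphologyEx(m.astype(np.uint8),cv2.MORPH_OPEN,np.ones((2,2)))
    n,l,st,ce=cv2.connectedComponentsWithStats(m)
    k=1+np.argmin([np.hypot(*(c-near))+(1e3 if s[4]<15 else 0) for c,s in zip(ce[1:],st[1:])])
    c=max(cv2.findContours((l==k).astype(np.uint8),cv2.RETR_EXTERNAL,cv2.CHAIN_APPROX_NONE)[0],key=len)
    return st[k],ce[k],c
def circ(d,c,z):
    P=np.array([onz(d,u,v,z)[:2] for u,v in c.reshape(-1,2)])
    (x,y),(a,b),_=cv2.fitEllipse((P*1000).astype(np.float32)); return x,y,a,b
E
python3 - <<'E'
from h import *
for f,nd,nr,nb,nj in(('t0',(395,256),(360,248),(374,219),(330,247)),('s0',(241,262),(278,264),(270,287),(307,240))):
    d=load(f);h=cv2.cvtColor(d['color'],cv2.COLOR_RGB2HSV);H,S,V=[h[...,i].astype(int) for i in range(3)]
    w=np.zeros(H.shape,bool); w[(slice(190,310) if f=='t0' else slice(215,315)),(slice(275,445) if f=='t0' else slice(195,365))]=1
    st,c,k=blob(w&(H>13)&(S>95)&(S<150)&(V>95),nd); print(f,'disc',st,c,circ(d,k,.028))
    st,c,k=blob(w&(H>10)&(S<80)&(V>110),nr); print('rec',st,c,circ(d,k,.011),circ(d,k,.02))
    st,c,k=blob(w&(H>13)&(S>165)&(V>75),nb);
    P=np.array([onz(d,u,v,.03)[:2] for u,v in k.reshape(-1,2)]); print('btn',st,cv2.minAreaRect((P*1000).astype(np.float32)))
    st,c,k=blob(w&(S<60)&(V>120),nj); print('jar',st,c,circ(d,k,.065))
d=load('t0')
C=[[103,41],[730,115],[698,473],[60,399]]
P=[onz(d,270+u/4.4,190+v/4.4,.02)[:2] for u,v in C]; P=np.array(P); print(P,P.mean(0)); 
for i,j in((0,1),(3,2),(0,3),(1,2)): e=P[j]-P[i]; print(np.hypot(*e),np.arctan2(e[1],e[0]))
# two-view height check disc & recess
s=load('s0')
E
```

```text
t0 disc [381 243  29  28 652] [395.12730061 256.55981595] (506.53076171875, -113.72956085205078, 56.689327239990234, 57.668128967285156)
rec [346 234  30  30 714] [360.78711485 248.81372549] (522.8582763671875, -44.86107635498047, 60.34902572631836, 61.65092086791992) (521.7421875, -44.09494400024414, 59.8181037902832, 61.10853958129883)
btn [361 216  28  11 159] ((578.33203125, -70.9225845336914), (55.611595153808594, 15.59081745147705), 79.97928619384766)
jar [322 240  17  17 232] [329.89224138 248.11206897] (515.9647216796875, 20.44159507751465, 31.87832260131836, 32.419376373291016)
s0 disc [227 252  31  24 576] [241.99131944 263.57986111] (510.74652099609375, -111.47676849365234, 58.61809539794922, 59.892005920410156)
rec [263 254  32  23 554] [278.16967509 264.92238267] (521.08544921875, -41.223541259765625, 56.06833267211914, 62.15741729736328) (528.48779296875, -42.51033020019531, 55.47425079345703, 61.498817443847656)
btn [258 282  23   8 138] ((582.2288208007812, -73.35287475585938), (42.00260543823242, 14.609556198120117), 79.15660858154297)
jar [300 234  17  13 180] [307.96111111 240.05555556] (521.0941162109375, 22.318424224853516, 32.473228454589844, 32.729984283447266)
[[ 0.62183381  0.09753506]
 [ 0.59397228 -0.20002276]
 [ 0.42527478 -0.18345937]
 [ 0.45259288  0.11191882]] [ 0.52341844 -0.04350706]
0.29885936116258227 -1.6641581291892016
0.29663875329552036 -1.6630191318949938
0.16985106594279986 3.0568065581573696
0.16950867241232873 3.0437223635353248
```

move_arm(offset=[[-0.039,-0.006,0],[-0.039,-0.006,0],[-0.039,-0.006,0],[-0.039,-0.006,0],[-0.039,-0.006,0],[-0.039,-0.006,0],[-0.039,-0.006,0],[-0.039,-0.006,0],[-0.039,-0.006,0],[-0.039,-0.006,0],[-0.039,-0.006,0],[-0.039,-0.006,0],[-0.039,-0.006,0],[-0.039,-0.006,0],[-0.039,-0.006,0],[-0.039,-0.006,0]], rot=[[0,0,0.063],[0,0,0.063],[0,0,0.063],[0,0,0.063],[0,0,0.063],[0,0,0.063],[0,0,0.063],[0,0,0.063],[0,0,0.063],[0,0,0.063],[0,0,0.063],[0,0,0.063],[0,0,0.063],[0,0,0.063],[0,0,0.063],[0,0,0.063]], grip=[0.04,0.04,0.04,0.04,0.04,0.04,0.04,0.04,0.04,0.04,0.04,0.04,0.04,0.04,0.04,0.04])

```text
time_s: 1.43
eef_pos: [0.5638, 0.0691, 0.2194]
tool_rot: [0.655, 0.756, -0.006, -0.004]
wrist_force: [1.3, -0.6, -0.6]
width: 0.468
```

```bash
cat >> h.py <<'E'
def rel(x,y,z,yang):
    "tool-frame offset and rot to reach TCP x,y,z with tool y at world angle yang, pointing down"
    s=arm.sense(); T=R.from_quat(s['tool_rot'])
    yv=np.array([np.cos(yang),np.sin(yang),0]); zv=np.array([0,0,-1.]); xv=np.cross(yv,zv)
    G=R.from_matrix(np.stack([xv,yv,zv],1))
    ya=T.as_matrix()[:,1]
    print('t',s['time_s'],'pos',s['eef_pos'].round(4),'yang',np.arctan2(ya[1],ya[0]).round(3),'F',s['wrist_force'].round(2),'w',s['width'])
    print('off',T.inv().apply(np.array([x,y,z])-s['eef_pos']).round(4),'rot',(T.inv()*G).as_rotvec().round(3))
E
python3 -c "
from h import *
rel(.498,-.157,.15,-.219)"
```

```text
t 1.4333 pos [0.5638 0.0691 0.2194] yang 0.143 F [ 1.29 -0.58 -0.59] w 0.4680455912526643
off [-0.2142 -0.0965  0.071 ] rot [-0.013  0.004  0.362]
```

move_arm(offset=[[-0.0285,-0.007,0.005],[-0.0285,-0.007,0.005],[-0.0285,-0.007,0.005],[-0.0285,-0.007,0.005],[-0.0285,-0.007,0.005],[-0.0285,-0.007,0.005],[-0.0285,-0.007,0.005],[-0.0285,-0.007,0.005],[0,0,0]], rot=[[-0.002,0,0.045],[-0.002,0,0.045],[-0.002,0,0.045],[-0.002,0,0.045],[-0.002,0,0.045],[-0.002,0,0.045],[-0.002,0,0.045],[-0.002,0,0.045],[0,0,0]], grip=[0.04,0.04,0.04,0.04,0.04,0.04,0.04,0.04,0.04])

```text
time_s: 2.18
eef_pos: [0.4941, -0.179, 0.1775]
tool_rot: [0.791, 0.612, -0.003, 0.004]
wrist_force: [-0.7, -0.4, 0.4]
width: 0.466
```

```bash
python3 -c "
from h import *
rel(.497,-.158,.05,-.219)"
```

```text
t 2.1833 pos [ 0.4941 -0.179   0.1775] yang -0.254 F [-0.68 -0.4   0.42] w 0.46582891436096624
off [ 0.0222 -0.0029  0.1273] rot [ 0.003  0.009 -0.035]
```

move_arm(offset=[[0.006,-0.001,0.03],[0.006,-0.001,0.03],[0.006,-0.001,0.03],[0,0,0.03],[0,0,0]], rot=[[0.001,0.003,-0.012],[0.001,0.003,-0.012],[0.001,0.003,-0.011],[0,0,0],[0,0,0]], grip=[0.04,0.04,0.04,0.04,0.04])

```text
time_s: 2.6
eef_pos: [0.4959, -0.1645, 0.0548]
tool_rot: [0.782, 0.623, 0.002, 0.002]
wrist_force: [-1.4, 0.7, -0.2]
width: 0.472
```

```bash
python3 -c "
from h import *
rel(.497,-.158,.022,-.219)
s=save('scene','s1.png');t=save('top','t1.png')
a=cv2.resize(s['color'][200:320,180:380],None,fx=3,fy=3);b=cv2.resize(t['color'][190:310,270:470],None,fx=3,fy=3)
cv2.imwrite('pics/c1.png',np.vstack([a,b])[:600,:,::-1])
P=pts(s)
"
```

```text
t 2.6 pos [ 0.4959 -0.1645  0.0548] yang -0.225 F [-1.37  0.72 -0.21] w 0.47205938925181756
off [ 0.0065 -0.0006  0.0328] rot [ 0.005 -0.001 -0.006]
```

View pics/c1.png

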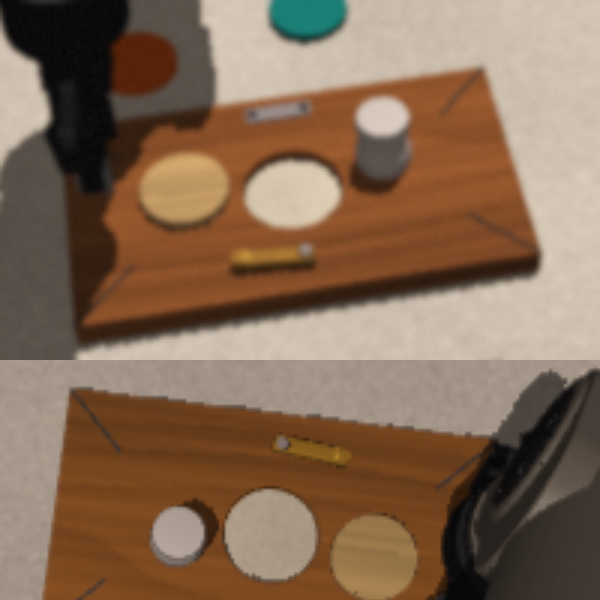

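The fingertips stand behind the disc, clear of it and above the frame. Next I'll lower them and feel for the frame top.

move_arm(offset=[[0,0,0.015],[0,0,0.012],[0,0,0.002],[0,0,0.002],[0,0,0]], rot=[[0.003,0,0],[0,0,0],[0,0,0],[0,0,0],[0,0,0]], grip=[0.04,0.04,0.04,0.04,0.04])

```text
time_s: 3.12
eef_pos: [0.5067, -0.1682, 0.035]
tool_rot: [0.782, 0.623, 0.008, 0.009]
wrist_force: [-0.3, -0.5, -0.5]
width: 0.469
```

```bash
python3 -c "
from h import *
rel(.497,-.162,.028,-.219)"
```

```text
t 3.1167 pos [ 0.5067 -0.1682  0.035 ] yang -0.225 F [-0.34 -0.47 -0.53] w 0.4691967419513085
off [ 0.0039 -0.011   0.0068] rot [ 0.025 -0.001 -0.006]
```

move_arm(offset=[[0.002,-0.006,0.003],[0.002,-0.005,0.003],[0,0,0]], rot=[[0.015,0,0],[0.01,0,0],[0,0,0]], grip=[0.04,0.04,0.04])

```text
time_s: 3.37
eef_pos: [0.4978, -0.1618, 0.0307]
tool_rot: [0.782, 0.623, 0.001, 0.0]
wrist_force: [0.2, 0.2, -0.1]
width: 0.47
```

```bash
python3 -c "
from h import *
rel(.497,-.162,.028,-.219)"
```

```text
t 3.3667 pos [ 0.4978 -0.1618  0.0307] yang -0.225 F [ 0.17  0.2  -0.1 ] w 0.4695215042285956
off [-0.0004 -0.0008  0.0027] rot [ 0.002 -0.002 -0.006]
```

move_arm(offset=[[0,0,0.003],[0,0,0.003],[0,0,0.002],[0,0,0]], rot=[[0,0,0],[0,0,0],[0,0,0],[0,0,0]], grip=[0.04,0.04,0.04,0.04])

```text
time_s: 3.7
eef_pos: [0.498, -0.1614, 0.0223]
tool_rot: [0.782, 0.623, 0.002, 0.0]
wrist_force: [-0.6, -1.1, 0.2]
width: 0.469
```

```bash
python3 -c "
from h import *
rel(.497,-.162,.0215,-.219)
s=save('scene','s2.png');
cv2.imwrite('pics/c2.png',cv2.resize(s['color'][220:310,180:300],None,fx=6,fy=6,interpolation=cv2.INTER_CUBIC)[:,:,::-1])
"
```

```text
t 3.7 pos [ 0.498  -0.1614  0.0223] yang -0.225 F [-0.63 -1.12  0.23] w 0.4694458645258003
off [-0.0008 -0.0008  0.0008] rot [ 0.002 -0.002 -0.006]
```

View pics/c2.png

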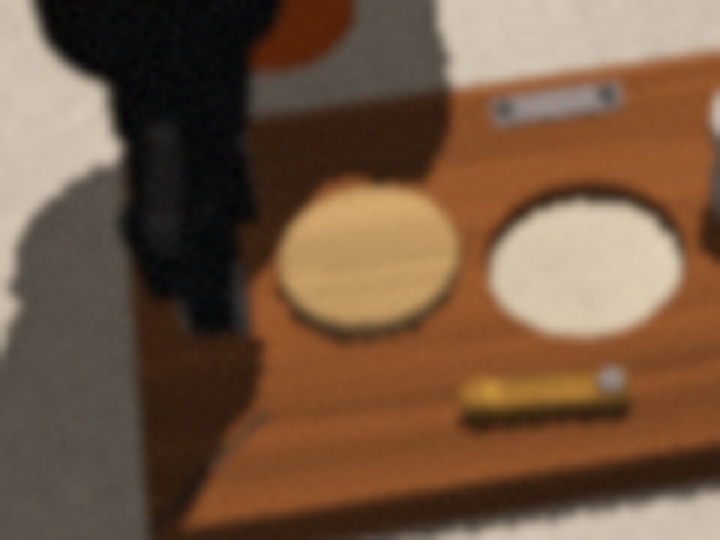

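The front fingertip is beside the disc, with its lower end near (205,325) in the crop. No contact has been felt yet, so I'll keep lowering slowly.

move_arm(offset=[[0,0,0.002],[0,0,0.001],[0,0,0.001]], rot=[[0,0,0],[0,0,0],[0,0,0]], grip=[0.04,0.04,0.04])

```text
time_s: 4.0
eef_pos: [0.4983, -0.1617, 0.0185]
tool_rot: [0.782, 0.623, 0.002, 0.0]
wrist_force: [-3.0, 1.3, 16.8]
width: 0.466
```

move_arm(offset=[[0,0,0.001],[0,0,0.001]], rot=[[0,0,0],[0,0,0]], grip=[0.04,0.04])

```text
time_s: 4.17
eef_pos: [0.4983, -0.1617, 0.0185]
tool_rot: [0.782, 0.623, 0.002, -0.001]
wrist_force: [-3.2, 1.7, 10.7]
width: 0.469
```

Contact came at TCP z ≈ 0.0187, about 1.3 mm below nominal. I'll rise to about 2 mm clear, then push along tool +x.

move_arm(offset=[[0,-0.002,-0.0025],[0,0,0],[0.004,0,0],[0.004,0,0],[0.004,0,0],[0.004,0,0],[0.004,0,0],[0,0,0]], rot=[[0,0,0],[0,0,0],[0,0,0],[0,0,0],[0,0,0],[0,0,0],[0,0,0],[0,0,0]], grip=[0.04,0.04,0.04,0.04,0.04,0.04,0.04,0.04])

```text
time_s: 4.83
eef_pos: [0.5015, -0.1395, 0.0211]
tool_rot: [0.782, 0.623, 0.002, -0.001]
wrist_force: [-0.0, 0.5, 0.1]
width: 0.469
```

```bash
python3 -c "
from h import *
rel(.5151,-.0767,.0210,-.225)
s=save('scene','s3.png');
cv2.imwrite('pics/c3.png',cv2.resize(s['color'][220:310,180:300],None,fx=6,fy=6,interpolation=cv2.INTER_CUBIC)[:,:,::-1])
"
```

```text
t 4.8333 pos [ 0.5015 -0.1395  0.0211] yang -0.225 F [-0.01  0.46  0.1 ] w 0.46872534535909216
off [ 0.0643 -0.0008  0.0004] rot [ 0.002 -0.005 -0.   ]
```

View pics/c3.png

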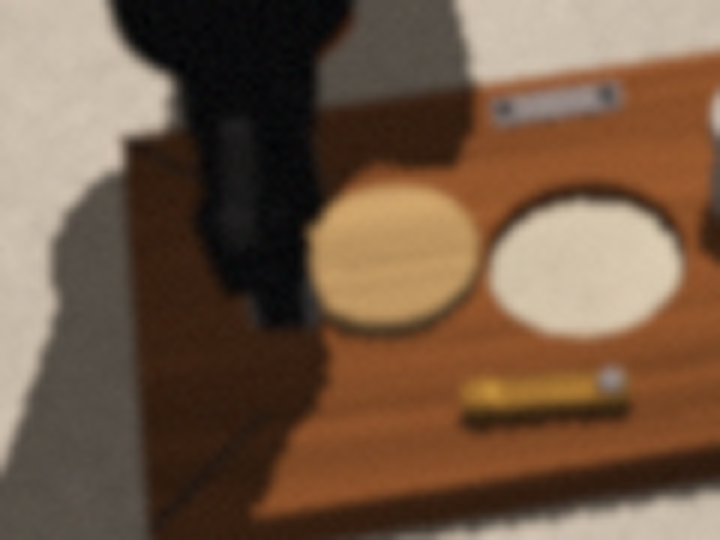

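The disc is cradled by the fingers and has reached the near rim of the recess, with its edge at crop (478,255). I'll keep pushing.

move_arm(offset=[[0.004,0,0],[0.004,0,0],[0.004,0,0],[0.004,0,0],[0.004,0,0],[0.004,0,0],[0.004,0,0],[0.004,0,0],[0.004,0,0],[0.004,0,0],[0,0,0]], rot=[[0,0,0],[0,0,0],[0,0,0],[0,0,0],[0,0,0],[0,0,0],[0,0,0],[0,0,0],[0,0,0],[0,0,0],[0,0,0]], grip=[0.04,0.04,0.04,0.04,0.04,0.04,0.04,0.04,0.04,0.04,0.04])

```text
time_s: 5.8
eef_pos: [0.5112, -0.0966, 0.0212]
tool_rot: [0.782, 0.623, 0.002, -0.001]
wrist_force: [0.4, 0.9, 1.0]
width: 0.471
```

```bash
python3 -c "
from h import *
rel(.5151,-.0767,.0210,-.225)
s=save('scene','s4.png');
cv2.imwrite('pics/c4.png',cv2.resize(s['color'][220:310,200:320],None,fx=6,fy=6,interpolation=cv2.INTER_CUBIC)[:,:,::-1])
"
```

```text
t 5.8 pos [ 0.5112 -0.0966  0.0212] yang -0.225 F [0.39 0.86 1.02] w 0.47113067179711327
off [ 0.0202 -0.0007  0.0002] rot [ 0.002 -0.004 -0.   ]
```

View pics/c4.png

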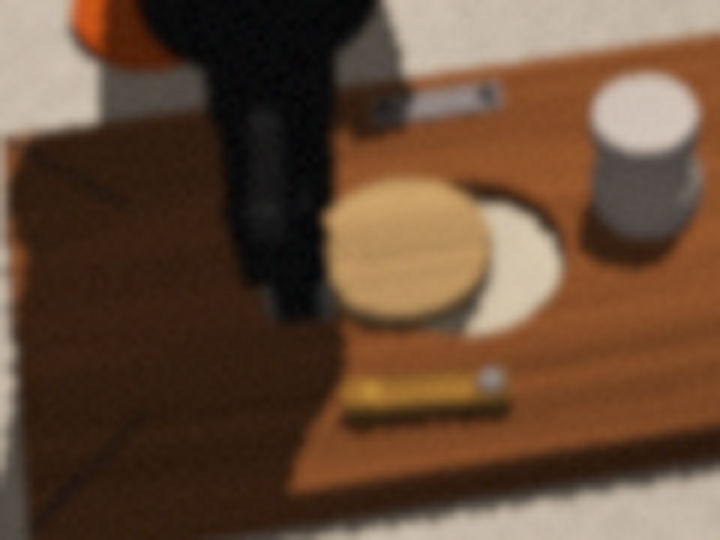

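The disc is nearly half over the recess, its leading edge at crop (490,250), and still level. I'll push on.

move_arm(offset=[[0.004,0,0],[0.004,0,0],[0.004,0,0],[0.003,0,0],[0,0,0]], rot=[[0,0,0],[0,0,0],[0,0,0],[0,0,0],[0,0,0]], grip=[0.04,0.04,0.04,0.04,0.04])

```text
time_s: 6.27
eef_pos: [0.5147, -0.0817, 0.0213]
tool_rot: [0.783, 0.623, 0.002, -0.0]
wrist_force: [-0.1, 0.9, 0.2]
width: 0.472
```

```bash
python3 -c "
from h import *
rel(.5151,-.0767,.0210,-.225)
s=save('scene','s5.png');
cv2.imwrite('pics/c5.png',cv2.resize(s['color'][220:310,200:320],None,fx=6,fy=6,interpolation=cv2.INTER_CUBIC)[:,:,::-1])
"
```

```text
t 6.2667 pos [ 0.5147 -0.0817  0.0213] yang -0.227 F [-0.08  0.93  0.25] w 0.4715340728008189
off [ 0.0049 -0.0007  0.0003] rot [ 0.002 -0.004 -0.002]
```

View pics/c5.png

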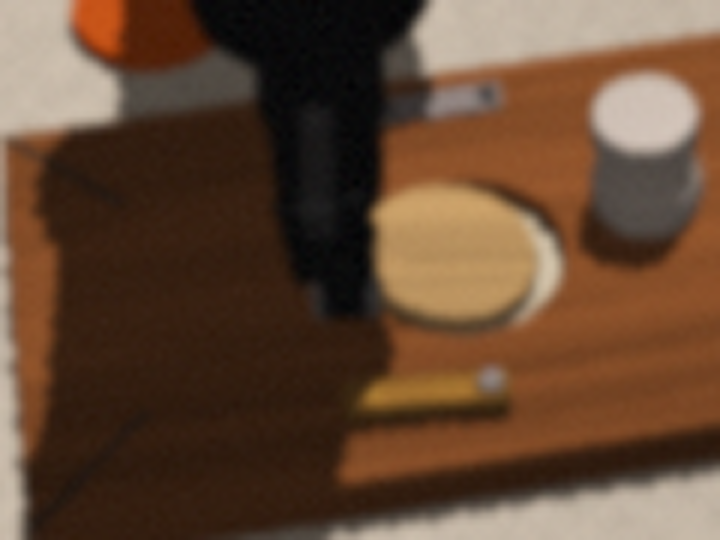

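The disc has tipped into the recess, its leading edge at crop (535,255) with a sliver of floor beyond it. A few more millimetres should drop it.

move_arm(offset=[[0.003,0,0],[0.003,0,0],[0,0,0]], rot=[[0,0,0],[0,0,0],[0,0,0]], grip=[0.04,0.04,0.04])

```text
time_s: 6.57
eef_pos: [0.516, -0.0758, 0.0213]
tool_rot: [0.783, 0.622, 0.002, -0.0]
wrist_force: [0.2, 0.6, 0.0]
width: 0.468
```

```bash
python3 -c "
from h import *
rel(.5151,-.0767,.0210,-.225)
s=save('scene','s6.png');
cv2.imwrite('pics/c6.png',cv2.resize(s['color'][220:310,200:320],None,fx=6,fy=6,interpolation=cv2.INTER_CUBIC)[:,:,::-1])
"
```

```text
t 6.5667 pos [ 0.516  -0.0758  0.0213] yang -0.227 F [0.18 0.58 0.04] w 0.4682935678575963
off [-0.0011 -0.0007  0.0003] rot [ 0.002 -0.003 -0.002]
```

View pics/c6.png

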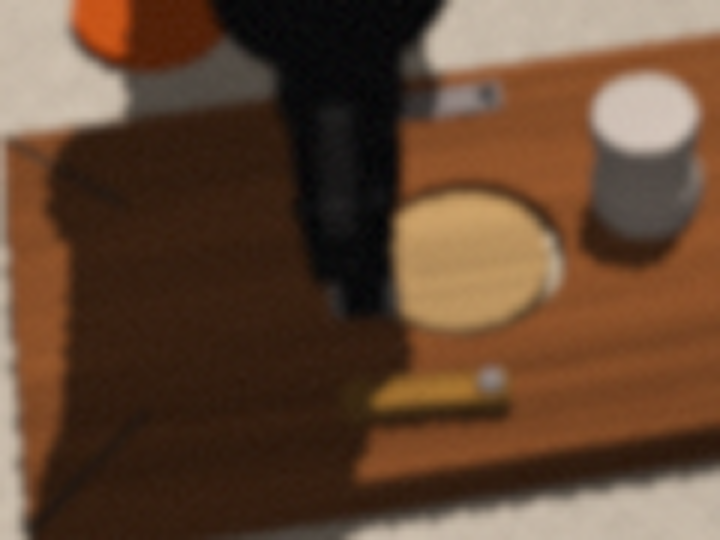

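```bash
cat >> h.py <<'E'
def plane(d,rx=.5225,ry=-.044):
    P=pts(d); h=cv2.cvtColor(d['color'],cv2.COLOR_RGB2HSV).astype(int)
    m=(np.hypot(P[...,0]-rx,P[...,1]-ry)<.034)&(h[...,0]>13)&(h[...,1]>95)&(h[...,1]<150)&(h[...,2]>90)
    m=cv2.erode(m.astype(np.uint8),np.ones((3,3)))>0
    Q=P[m]; A=np.c_[Q[:,:2]-[rx,ry],np.ones(len(Q))]; c=np.linalg.lstsq(A,Q[:,2],rcond=None)[0]
    fr=P[(np.hypot(P[...,0]-rx,P[...,1]-ry)<.06)&(np.hypot(P[...,0]-rx,P[...,1]-ry)>.036)&(h[...,1]>160)&(h[...,0]<14)&(h[...,2]>90)]
    print('disc n',len(Q),'slope',c[:2].round(3),'z',c[2].round(4),'frame z',np.median(fr[:,2]).round(4) if len(fr) else None, 'mean xy',Q[:,:2].mean(0).round(4))
E
python3 -c "
from h import *
plane(load('s0'),.5085,-.1125)
plane(load('t0'),.5085,-.1125)
plane(load('s4'));plane(load('s5'));plane(load('s6'))"
```

```text
disc n 463 slope [ 0.009 -0.002] z 0.0292 frame z 0.0214 mean xy [ 0.5093 -0.1129]
disc n 524 slope [0.004 0.004] z 0.0269 frame z 0.0188 mean xy [ 0.5087 -0.1124]
disc n 295 slope [0.014 0.007] z 0.0294 frame z 0.0214 mean xy [ 0.5219 -0.056 ]
disc n 394 slope [-0.006 -0.183] z 0.0248 frame z 0.0214 mean xy [ 0.5238 -0.0471]
disc n 417 slope [ 0.001 -0.002] z 0.0204 frame z 0.0214 mean xy [ 0.5243 -0.0424]
```

The depth fit says the disc is flat and 1.0 mm below the frame top, so it has dropped in. I'll back off and close the fingers.

move_arm(offset=[[-0.006,0,0],[-0.006,0,-0.002],[0,0,-0.02],[0,0,-0.02],[-0.02,0,-0.02],[-0.04,0,-0.02],[-0.04,0,0],[-0.04,0,0],[0,0,0]], rot=[[0,0,0],[0,0,0],[0,0,0],[0,0,0],[0,0,0],[0,0,0],[0,0,0],[0,0,0],[0,0,0]], grip=[0.04,0.04,0.04,0.04,0,0,0,0,0])

```text
time_s: 7.37
eef_pos: [0.4791, -0.2341, 0.1078]
tool_rot: [0.782, 0.624, 0.001, 0.002]
wrist_force: [-0.2, -0.7, 0.0]
width: 0.003
```

```bash
python3 - <<'E'
from h import *
s=save('scene','s7.png');t=save('top','t7.png')
a=cv2.resize(s['color'][210:310,190:370],None,fx=3.3,fy=3.3);b=cv2.resize(t['color'][210:290,270:450],None,fx=3.3,fy=3.3)
cv2.imwrite('pics/c7.png',np.vstack([a,b])[:600,:,::-1])
plane(s);plane(t)
# frame/button measurement
for f,nb in((t,(374,219)),(s,(270,287))):
    h=cv2.cvtColor(f['color'],cv2.COLOR_RGB2HSV).astype(int)
    m=(h[...,0]>13)&(h[...,1]>155)&(h[...,2]>70)
    P=pts(f); m&=(np.hypot(P[...,0]-.58,P[...,1]+.07)<.05)
    st,c,k=blob(m,nb); Q=np.array([onz(f,u,v,.03)[:2]*1000 for u,v in k.reshape(-1,2)]).astype(np.float32); print(st,cv2.minAreaRect(Q),Q.min(0),Q.max(0))
e=np.array([.5225,-.044])
X=np.array([np.cos(-.092),np.sin(-.092)]);Y=np.array([-X[1],X[0]])
print('pivot',e+.062*X, 'tip at1.5708',e+.062*X-.048*Y)
print(pix(t,[*(e+.062*X),.03]),pix(s,[*(e+.062*X),.03]))
rel(.6,-.1,.1,-.225)
E
```

```text
disc n 470 slope [ 0.002 -0.002] z 0.0203 frame z 0.0214 mean xy [ 0.5237 -0.0451]
disc n 530 slope [-0.004  0.007] z 0.018 frame z 0.0189 mean xy [ 0.5241 -0.0443]
[361 216  28  11 159] ((577.8187255859375, -71.05057525634766), (55.907230377197266, 15.883255004882812), 78.73580169677734) [568.328   -98.59716] [588.6581   -42.968323]
[257 282  29   8 158] ((583.1275634765625, -69.59889221191406), (53.214012145996094, 16.16746711730957), 77.99739837646484) [571.2929   -95.813705] [596.25323  -44.696484]
pivot [ 0.5842378  -0.04969596] tip at1.5708 [ 0.57982803 -0.09749296]
[364.29334038 218.01995218] [281.21209957 283.73122898]
t 7.4667 pos [ 0.481  -0.2266  0.1065] yang -0.218 F [ 0.02  1.13 -0.56] w 0.004031406233761636
off [0.1493 0.0888 0.0072] rot [ 0.001 -0.004  0.007]
```

View pics/c7.png

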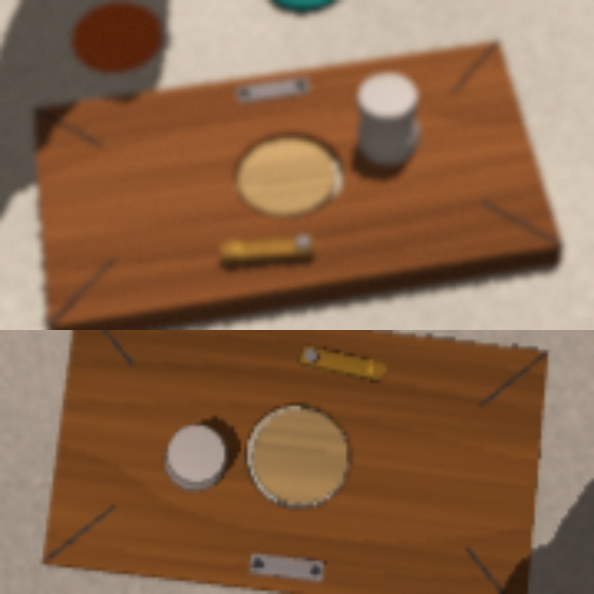

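The disc lies flat in the recess, and the button points from (310,355) to (380,370) in the lower crop, so θ ≈ 1.46. Next I'll move the closed fingers to the button's outer side.

```bash
python3 -c "
from h import *
rel(.603,-.097,.09,-.092)"
```

```text
t 7.4667 pos [ 0.481  -0.2266  0.1065] yang -0.218 F [ 0.02  1.13 -0.56] w 0.004031406233761636
off [0.1528 0.0911 0.0172] rot [ 0.001 -0.004 -0.126]
```

move_arm(offset=[[0.025,0.017,0.002],[0.025,0.017,0.002],[0.025,0.017,0.002],[0.025,0.017,0.002],[0.025,0.017,0.002],[0.022,0.016,0.002],[0,0,0],[0,0,0]], rot=[[0,0,-0.021],[0,0,-0.021],[0,0,-0.021],[0,0,-0.021],[0,0,-0.021],[0,0,-0.021],[0,0,0],[0,0,0]], grip=[0,0,0,0,0,0,0,0])

```text
time_s: 8.13
eef_pos: [0.6077, -0.0827, 0.0914]
tool_rot: [0.735, 0.678, 0.003, -0.006]
wrist_force: [-0.5, -1.5, -0.7]
width: 0.0
```

```bash
python3 -c "
from h import *
rel(.603,-.097,.045,-.092)"
```

```text
t 8.1333 pos [ 0.6077 -0.0827  0.0914] yang -0.08 F [-0.55 -1.51 -0.73] w 0.0004922914616569801
off [-0.0152 -0.0033  0.0462] rot [-0.005 -0.012  0.012]
```

move_arm(offset=[[-0.008,-0.002,0.01],[-0.007,-0.001,0.01],[0,0,0.01],[0,0,0.01],[0,0,0.004],[0,0,0]], rot=[[-0.002,-0.006,0.006],[-0.002,-0.006,0.006],[0,0,0],[0,0,0],[0,0,0],[0,0,0]], grip=[0,0,0,0,0,0])

```text
time_s: 8.63
eef_pos: [0.598, -0.0999, 0.0409]
tool_rot: [0.74, 0.672, -0.003, -0.002]
wrist_force: [-0.9, 0.4, -0.3]
width: -0.0
```

```bash
python3 -c "
from h import *
rel(.603,-.097,.026,-.092)
s=save('scene','s8.png')
cv2.imwrite('pics/c8.png',cv2.resize(s['color'][210:310,200:350],None,fx=5,fy=5,interpolation=cv2.INTER_CUBIC)[:,:,::-1])"
```

```text
t 8.6333 pos [ 0.598  -0.0999  0.0409] yang -0.096 F [-0.85  0.43 -0.29] w -0.00013653818892943225
off [0.0034 0.0048 0.0149] rot [-0.007  0.002 -0.004]
```

View pics/c8.png

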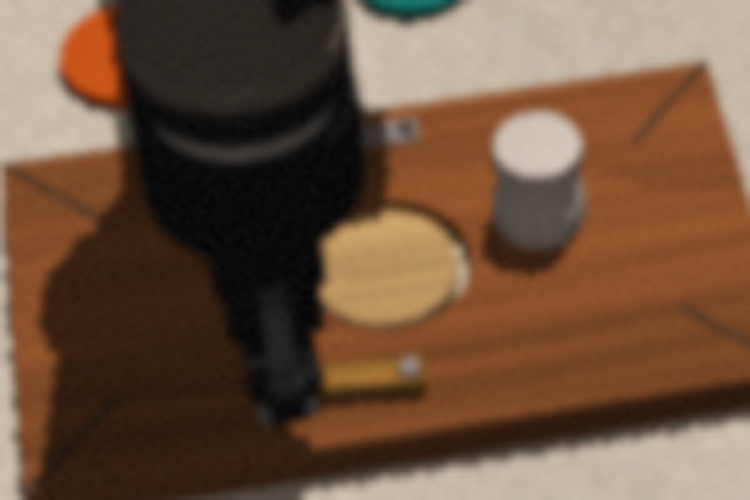

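The fingertip, at crop (285,405), is above the bar's outer end. I'll shift outward first, then go down.

move_arm(offset=[[0.003,0.004,0],[0.002,0.004,0],[0,0,0],[0,0,0.005],[0,0,0.005],[0,0,0.003],[0,0,0]], rot=[[-0.004,0,0],[-0.003,0,0],[0,0,0],[0,0,0],[0,0,0],[0,0,0],[0,0,0]], grip=[0,0,0,0,0,0,0])

```text
time_s: 9.27
eef_pos: [0.6095, -0.0958, 0.0289]
tool_rot: [0.74, 0.672, 0.001, 0.003]
wrist_force: [-1.2, -0.1, 0.0]
width: 0.002
```

```bash
python3 -c "
from h import *
rel(.603,-.097,.026,-.092)
s=save('scene','s9.png')
cv2.imwrite('pics/c9.png',cv2.resize(s['color'][210:310,200:350],None,fx=5,fy=5,interpolation=cv2.INTER_CUBIC)[:,:,::-1])"
```

```text
t 9.2667 pos [ 0.6095 -0.0958  0.0289] yang -0.096 F [-1.24 -0.13  0.01] w 0.0020336694079578234
off [-0.0018 -0.0064  0.0028] rot [ 0.005  0.002 -0.004]
```

View pics/c9.png

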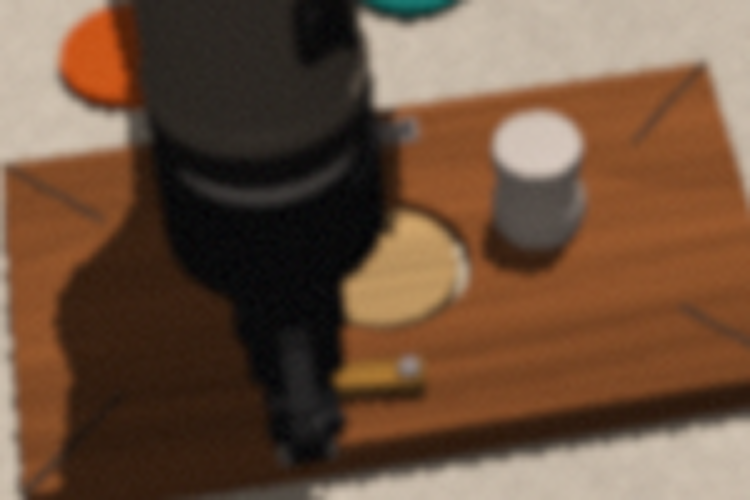

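The fingertip is outside the bar, beyond its +x side. I'll lower 3 mm and start pushing toward the frame's −x.

move_arm(offset=[[0,0,0.003],[0,0,0],[0,-0.004,0],[0,-0.004,0],[0,-0.004,0],[0,-0.004,0],[0,-0.004,0],[0.001,-0.004,0],[0.001,-0.003,0],[0.001,-0.003,0],[0,0,0]], rot=[[0.005,0,0],[0,0,0],[0,0,0],[0,0,0],[0,0,0],[0,0,0],[0,0,0],[0,0,0],[0,0,0],[0,0,0],[0,0,0]], grip=[0,0,0,0,0,0,0,0,0,0,0])

```text
time_s: 10.23
eef_pos: [0.5771, -0.091, 0.0265]
tool_rot: [0.741, 0.672, -0.0, 0.002]
wrist_force: [-0.2, -0.6, 0.2]
width: 0.005
```

```bash
cat >> h.py <<'E'
def fr():
    p=arm.sense()['eef_pos'][:2]-[.5225,-.044]; X=np.array([np.cos(-.092),np.sin(-.092)]); print('frame xy',(p@X).round(4),(p@[-X[1],X[0]]).round(4))
E
python3 -c "
from h import *
rel(.603,-.097,.026,-.092);fr()
s=save('scene','s10.png')
cv2.imwrite('pics/c10.png',cv2.resize(s['color'][210:310,200:350],None,fx=5,fy=5,interpolation=cv2.INTER_CUBIC)[:,:,::-1])"
```

```text
t 10.2333 pos [ 0.5771 -0.091   0.0265] yang -0.098 F [-0.23 -0.59  0.17] w 0.0047741723983052205
off [-0.0034  0.0263  0.0006] rot [ 0.003  0.003 -0.006]
frame xy 0.0587 -0.0418
```

View pics/c10.png

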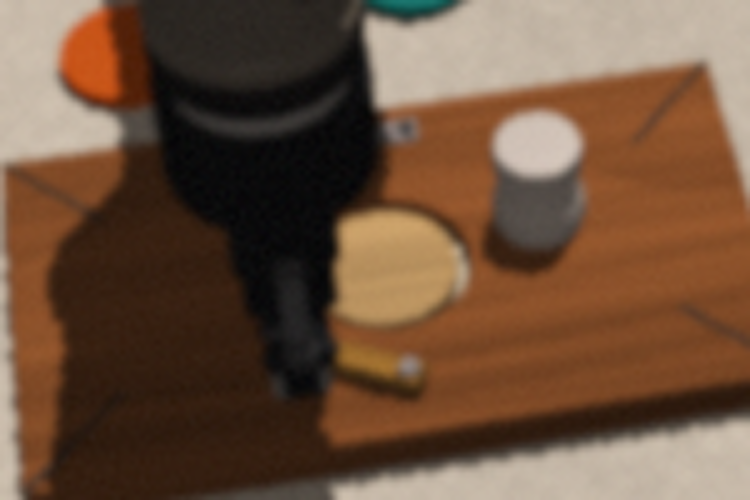

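The bar has turned part-way, with its visible part from crop (335,358) to (410,370). I'll follow the arc.

move_arm(offset=[[0.002,-0.003,0],[0.003,-0.003,0],[0.003,-0.003,0],[0.004,-0.003,0],[0.004,-0.002,0],[0,0,0]], rot=[[0.002,0,0],[0,0,0],[0,0,0],[0,0,0],[0,0,0],[0,0,0]], grip=[0,0,0,0,0,0])

```text
time_s: 10.78
eef_pos: [0.5632, -0.0739, 0.0265]
tool_rot: [0.741, 0.671, -0.002, 0.002]
wrist_force: [1.7, -0.7, 0.2]
width: -0.001
```

```bash

python3 -c "
from h import *
rel(.603,-.097,.026,-.092);fr()
s=save('scene','s11.png')
cv2.imwrite('pics/c11.png',cv2.resize(s['color'][210:310,200:350],None,fx=5,fy=5,interpolation=cv2.INTER_CUBIC)[:,:,::-1])"
```

```text
t 10.7833 pos [ 0.5632 -0.0739  0.0265] yang -0.099 F [ 1.71 -0.74  0.21] w -0.001276388355447677
off [-0.019   0.0418  0.0006] rot [-0.     0.006 -0.007]
frame xy 0.0433 -0.0261
```

View pics/c11.png

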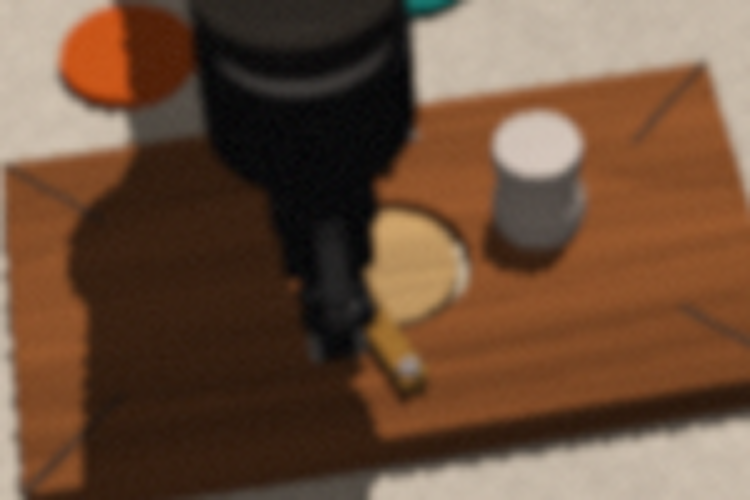

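The bar now points roughly from crop (405,370) to (370,325), so about 0.4 rad remains. I'll push 7 mm more along frame +y.

move_arm(offset=[[0.003,0,0],[0.002,0,0],[0.002,0,0],[0,0,0]], rot=[[0,0,0],[0,0,0],[0,0,0],[0,0,0]], grip=[0,0,0,0])

```text
time_s: 11.17
eef_pos: [0.5634, -0.0662, 0.0262]
tool_rot: [0.741, 0.672, -0.003, 0.001]
wrist_force: [-0.5, -1.0, -0.2]
width: -0.003
```

```bash

python3 -c "
from h import *
rel(.603,-.097,.026,-.092);fr()
s=save('scene','s12.png')
cv2.imwrite('pics/c12.png',cv2.resize(s['color'][210:310,200:350],None,fx=5,fy=5,interpolation=cv2.INTER_CUBIC)[:,:,::-1])"
```

```text
t 11.1667 pos [ 0.5634 -0.0662  0.0262] yang -0.098 F [-0.51 -0.97 -0.21] w -0.002918410521706265
off [-0.0268  0.0424  0.0003] rot [-0.002  0.005 -0.006]
frame xy 0.0428 -0.0183
```

View pics/c12.png

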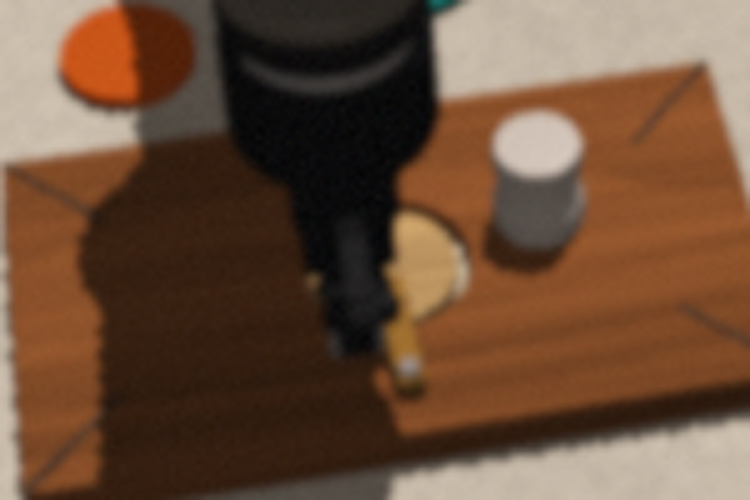

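```bash

python3 -c "
from h import *
d=load('s12')
e=np.array([.5237,-.0445]);X=np.array([np.cos(-.092),np.sin(-.092)]);Y=np.array([-X[1],X[0]])
for th in(0,.1,.2,.3,.4):
  p=e+.062*X; t=p-.048*(np.cos(th)*X+np.sin(th)*Y); m=p-.022*(np.cos(th)*X+np.sin(th)*Y)
  print(th,*[((pix(d,[*q,.0315])-[200,210])*5).round(0) for q in(p,m,t)])
"
```

```text
0 [405. 369.] [397. 325.] [387. 274.]
0.1 [405. 369.] [391. 326.] [375. 276.]
0.2 [405. 369.] [386. 327.] [363. 280.]
0.3 [405. 369.] [380. 329.] [352. 284.]
0.4 [405. 369.] [375. 332.] [341. 289.]
```

The visible bar edge puts θ at about 0. I'll back straight off it, rise and check.

move_arm(offset=[[-0.006,0,0],[-0.008,0,0],[-0.006,0,-0.01],[0,0,-0.03],[0,0,-0.03],[-0.03,0,-0.02],[-0.04,0,0],[-0.04,0,0],[-0.04,0,0],[0,0,0],[0,0,0]], rot=[[0,0,0],[0,0,0],[0,0,0],[0,0,0],[0,0,0],[0,0,0],[0,0,0],[0,0,0],[0,0,0],[0,0,0],[0,0,0]], grip=[0,0,0,0,0,0,0,0,0,0,0])

```text
time_s: 12.13
eef_pos: [0.5486, -0.2475, 0.1285]
tool_rot: [0.741, 0.671, 0.0, 0.005]
wrist_force: [0.8, 0.4, -0.6]
width: 0.0
```

```bash
python3 - <<'E'
from h import *
s=save('scene','s13.png');t=save('top','t13.png')
a=cv2.resize(s['color'][210:310,190:370],None,fx=3.3,fy=3.3);b=cv2.resize(t['color'][210:290,270:450],None,fx=3.3,fy=3.3)
cv2.imwrite('pics/c13.png',np.vstack([a,b])[:600,:,::-1])
plane(s);plane(t)
for f,nb in((t,(364,230)),(s,(278,275))):
    h=cv2.cvtColor(f['color'],cv2.COLOR_RGB2HSV).astype(int)
    m=(h[...,0]>13)&(h[...,1]>155)&(h[...,2]>70)
    P=pts(f); m&=(np.hypot(P[...,0]-.56,P[...,1]+.047)<.05)
    st,c,k=blob(m,nb); Q=np.array([onz(f,u,v,.03)[:2]*1000 for u,v in k.reshape(-1,2)]).astype(np.float32); print(st,cv2.minAreaRect(Q),cv2.fitLine(Q,2,0,.01,.01).ravel())
for f,n0 in(('t',(330,248)),('s',(308,240))):
  for d in(load(f+'0'),load(f+'13')):
    h=cv2.cvtColor(d['color'],cv2.COLOR_RGB2HSV).astype(int); P=pts(d)
    m=(h[...,1]<60)&(h[...,2]>110)&(np.hypot(P[...,0]-.518,P[...,1]-.02)<.05)&(P[...,2]>.05); print('jar',blob(m,n0)[1])
print(arm.sense()['wrist_force'],arm.sense()['eef_pos'])
E
```

```text
disc n 395 slope [ 0.006 -0.007] z 0.0202 frame z 0.0213 mean xy [ 0.5207 -0.0448]
disc n 467 slope [-0.007  0.002] z 0.0179 frame z 0.019 mean xy [ 0.5217 -0.0434]
[361 219   9  23 141] ((559.4208374023438, -51.45124435424805), (45.84537887573242, 16.46689224243164), 0.6952229738235474) [ 9.9433750e-01 -1.0626810e-01  5.6066284e+02 -4.9247063e+01]
[277 266   9  18 102] ((560.7987060546875, -46.13603973388672), (14.402812957763672, 42.1754035949707), 84.54218292236328) [ 9.9526304e-01 -9.7218812e-02  5.6300482e+02 -4.6655823e+01]
jar [330.01276596 248.08510638]
jar [329.99170124 248.28630705]
jar [308.02197802 240.10989011]
jar [308.05347594 240.13368984]
[-0.0083105  -0.57970593  0.92227441] [ 0.54837153 -0.24704685  0.12838107]
```

View pics/c13.png

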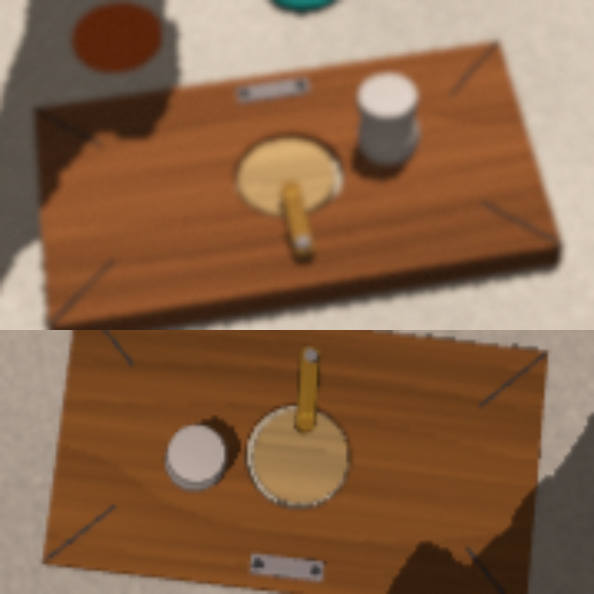

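The bar lies within about 0.02 rad of the frame's x axis and points at the disc's middle. The disc is flat 1 mm below the frame top, and the jar hasn't moved. Handing in.

```bash
python3 -c "
from h import *
print(arm.hand_in())"
```

```text
the job is handed in; nothing more can be done
None
```

The disc is in the recess, the turn-button points across it, and I handed the job in about 12 s after the start. I got no verdict back.

- **Disc:** I nudged it along the frame with two slightly open fingertips until it tipped into the recess and dropped flat.
- **Turn-button:** I pushed it round from about 1.46 rad with the closed fingertips, then backed the arm well clear.

What my last checks in both views showed:
- **Disc position:** its top is about 1.0–1.1 mm below the frame top, as it should be at the bottom, and its tilt is under 0.01 rad. Its centre looked to be within about 2 mm of the recess's centre, judged before the bar covered part of the disc.
- **Button angle:** the bar is within about 0.02 rad of pointing at the recess's centre.
- **Jar and arm:** the jar has not moved (within 0.3 pixel). The gripper was about 0.2 m away from the recess, touching nothing.
- **Not measured:** I did not re-measure the bottle, cup or brush. The arm only passed above the bottle and did not go close to the cup or brush.

Two readings disagreed slightly:
- **Frame height:** the two cameras differ by about 2.5 mm on the frame top (0.0189 and 0.0214 m). They agree on the disc's height relative to the frame.
- **Tip contact:** the fingertips met the frame at a TCP height of about 0.0187 m instead of 0.020 m, so I set the pushing height from that contact.

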